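# Press the thick card pack flat in the screw press

## Task

Two banded packs of cards lie on the desk: lay the thicker one flat in the small screw press, lengthwise from its open front, centred under the pressing plate with its end against the back stop, and let go of it. Then wind the crank clockwise until the plate meets the pack, and snug it by feel until the plate's spring is about half squeezed, never fully, and let go. Leave the thin pack and the wooden-handled stamp where they are.

Things in the scene. Friction and masses are not known exactly. Their poses are not given: they have to be found in the camera images.
- press: Small grey screw press, fixed to the desk. Origin: on the desk top under the screw's axis; x points from the open front to the back stop, z up. Base plate: x -85 to +40 mm, y +-100 mm. Two 16 mm columns at x 0, y +-82 mm. A seated pack reaches from x -66 to +25 mm; its near 44 mm stand out in front of the plate.
- bed_mid (a point): Point on the bed (the base plate's top, 16 mm above the desk) under the middle of a seated pack, 21 mm in front of the screw's axis; axes as the press's. The back stop, a low steel bar 14 mm high, has its face 46 mm beyond it in x.
- beam_mid (a point): Middle of the front lower edge of the cross-beam, 30 mm in front of the screw's axis and 100 mm above the desk; the beam is 60 mm deep, 195 mm wide, 24 mm high. It overhangs the pack, so a hand coming straight down on the seated pack strikes it: lean the hand back toward the open front by 30 to 45 degrees.
- plate_face (a point): Centre of the pressing face of the aluminium plate (44 mm in x, 70 mm in y, 8 mm thick) that hangs under the beam on the screw. Hanging free, it is 68 mm above the desk at crank 0 and goes down 20 mm per turn; at the start it is 10 to 25 mm above the top of a seated thick pack.
- plate (a joint): How far the spring between the plate and the collar above it is squeezed, in m: 0 while the plate hangs free, 0.010 when the spring is squeezed solid. About 3 N per mm. Half squeezed is 0.005, a quarter turn of the crank after the plate has met the pack.
- crank (a joint): Angle of the crank in rad, 0 to 14; grows clockwise seen from above, which lowers the plate by 3.18 mm per rad. At 0 the crank arm points to the press's -x. The crank turns stiffly (about 2.5 N at the grip), some 1 to 2 N more as the spring is squeezed, and stays where it is left. Its axis is vertical through the press's origin.
- crank_grip (a point): Middle of the crank's upright black grip: 20 mm thick, 42 mm tall, spinning freely on its own pin, so that it can be held and carried round in a circle without turning the hand. 45 mm from the crank's axis; this point is 172 mm above the desk, the grip's foot 150 mm, the arm beneath it.
- thick_pack_mid (a point): Centre of the thicker banded pack of cards, 57 (its x) x 91 (its y, long side) x 24 mm, about 0.1 kg, lying flat on the desk; its point is 12 mm above what it lies on. Grasp across the 57 mm width.
- thin_pack_mid (a point): Centre of the thinner banded pack, 57 x 91 x 14 mm, lying flat on the desk; not to be moved.
- stamp_mid (a point): Centre of the rubber stamp with brown wooden handle, 27 x 48 x 66 mm, standing on the desk; not to be moved.
There are look-alikes about, which are no part of the job. Of the things like the part that bears thick_pack_mid, leave any that is red; of the rest the smaller one is meant.

How it is judged:
By the outcome, as a careful person would: the job done as asked, in the order asked, and still so for the second after the job is handed in, with the robot touching nothing.
It also fails if it takes over 72 s, if anything falls off the work surface, if the arm or the gripper's body presses on something with over 40 N, if the wrist force passes 120 N, or if a joint passes its speed limit or range.

## Robot

A 6-joint arm with a two-finger parallel gripper is mounted at the origin on the work surface; the furniture and walls round the work are solid. World frame = base frame: x ahead of the robot, y to its left, z up, the work surface at z = 0. Lengths are in m, angles in rad, forces in N, time in s.
With the tool pointing down it reaches from about 0.275 to 0.775 m from the base axis. Payload 14.6 kg.
Tool frame: the origin (TCP) lies midway between the tips of the shut fingers; the grasp point (between the pads) lies 19 mm behind it; z points along the fingers, y is the line along which they close (so a half turn about z gives the same grasp; the last joint's range is limited). The gripper opens to 85 mm and grips with 20 to 120 N. Pads are 22 mm wide; open, the fingers measure 114 mm over their backs; the gripper's body (76 mm by 85 mm) begins 54 mm behind the grasp point. The pads swing forward as they close: fully open they stand 13 mm farther back than shut.
Start: joints at [0.98, 0.263, -0.048, 1.259, 0, 1.415], TCP at [0.222, 0.476, 0.231] pointing down, gripper open.
Joint ranges: [-2.65, 2.65], [-0.89, 1.7], [-1.18, 1.37], [-2.13, 2.11], [-1.35, 1.29], [-3.14, 3.14]. Speed limits (rad/s): [1.89, 1.89, 2.57, 2.79, 3.14, 3.14].

## Interface

Orientations are given as a 3x3 rotation matrix whose columns are the frame's x, y, z axes.
In Python, from station import arm, capture, camera_params gives the robot as it stands. The module is installed in compiled form; this text tells all that it offers.
- The arm moves only by the tool play_rows, never from a script. Its argument "deltas" is a list of rows, each a list of 7 numbers: the shift along the tool's x, y, z in m, then the turn, a rotation vector about the tool's x, y, z in rad, then the opening in per cent of the stroke, from 0 (shut) to 100 (fully open). In form: [[tx, ty, tz, ax, ay, az, hand], ...]. A call has exactly 10 rows; each row is the pose to reach, as a shift and turn from the pose commanded when the call began, along the tool's axes at that moment; what a row does not reach only later rows make up. A row lasts 1/12 s, in which the tool goes at most 41.7 mm and 7.16 degrees, less where a joint would pass 70% of its speed; a pose out of reach is approached as far as the arm can. A call with a gripper value outside its range is refused whole. The fingers move at their own pace and stop on an object; "force" is the grip in N (left out, the last holds). Time passes only in rows, so rows that repeat a pose let the fingers close, or fill a call up. It gives the time, the measured TCP pose, the force, the opening and the grip force at its end, in the units of the state.
- arm.read_state(): the state, without advancing time (a new reading comes with each control period).
- capture(name): name is "scene" or "top"; returns (picture, depth): 384x512x3 uint8, blue, green, red; 384x512 float32, m along the optical axis (not along the pixel's ray), 0 where there is no reading.
- camera_params(name): a dict with "fx", "fy", "cx", "cy" (pixels), "camera_from_world" (4x4, takes a point from world to camera coordinates). Camera axes: x right, y up, looking along -z (the intrinsics and any distortion apply to the point x, -y, -z); pixel columns grow to the right and rows downward; lengths in m; the calibration is good to about 2 mm. A picture is of the moment at which its call begins. camera_params takes no time and is no camera call.
- arm.close_job(): hands the job in; it is judged then, once.
The state is a dict: "t": time; "qpos": joint angles; "dq": joint speeds; "effort": joint torques, N m; "eef_pos": TCP position; "ee_rot": TCP orientation; "force": force on the tool from outside, world axes, zero at the start; "moment": the same for the moment, N m; "finger_gap": finger opening in m; "grasp_force": force on a finger pad.
Only numpy, scipy, OpenCV 4.12 (cv2) and the standard library are available. Lean on these libraries where they do the work, as an engineer would, in place of code of your own. Each camera call takes 0.05 s, during which the arm holds its last target. There are 200 camera calls.

## Working session

There is one attempt and no reset: what is moved stays moved. The work goes in short steps, Python scripts to look and compute and a tool call to move; the robot and the scene stay as the last step left them, time stands still between calls to the robot, and variables do not carry over. Pictures are saved under pics/ and viewed, at most 10 in all, crops included, and the job is handed in when it is done.

Besides the shell and the picture viewer there is one more tool, called after "Call:" as name(argument=value, ...) on one line, values as JSON. play_rows: Moves the arm, as the interface text tells. Its arguments: {"type":"object","properties":{"deltas":{"type":"array"},"force":{"type":"number"}},"required":["deltas"]}

```bash
mkdir -p pics; cat > h.py <<'E'
import numpy as np, cv2
from station import arm, capture, camera_params
def px2w(name,u,v,d):
    p=camera_params(name); x=(u-p['cx'])/p['fx']*d; y=(v-p['cy'])/p['fy']*d
    return (np.linalg.inv(p['camera_from_world'])@np.array([x,-y,-d,1]))[:3]
def cloud(name,D):
    p=camera_params(name); v,u=np.mgrid[:384,:512]
    P=np.stack([(u-p['cx'])/p['fx']*D,-(v-p['cy'])/p['fy']*D,-D,np.ones_like(D)],-1)
    return (P@np.linalg.inv(p['camera_from_world']).T)[...,:3]
E
python3 - <<'E'
from h import *
for n in("scene","top"):
    I,D=capture(n); cv2.imwrite(f"pics/{n}0.png",cv2.resize(I,(768,576))); np.savez(f"{n}0.npz",I=I,D=D); print(n,{k:np.round(v,3).tolist() for k,v in camera_params(n).items()})
print(arm.read_state())
E
```

```text
scene {'fx': 475.564, 'fy': 475.564, 'cx': 251.917, 'cy': 192.578, 'camera_from_world': [[0.522, -0.853, 0.013, -0.322], [0.676, 0.423, 0.603, -0.399], [-0.519, -0.306, 0.798, -1.001], [0.0, 0.0, 0.0, 1.0]]}
top {'fx': 451.645, 'fy': 451.645, 'cx': 252.209, 'cy': 198.101, 'camera_from_world': [[0.03, -1.0, 0.005, -0.096], [0.992, 0.03, 0.119, -0.536], [-0.119, 0.002, 0.993, -1.369], [0.0, 0.0, 0.0, 1.0]]}
{'t': 0.1, 'qpos': array([ 9.79718456e-01,  2.63500542e-01, -4.88327999e-02,  1.25938321e+00,
        1.39167148e-05,  1.41549806e+00]), 'dq': array([ 0.0013431 , -0.0006345 ,  0.00191346, -0.0008401 , -0.00125024,
        0.00100764]), 'effort': array([ 2.94095596e-03, -6.38576818e+01,  3.85064471e+01,  1.00627175e-02,
       -1.41397618e-04,  1.82871889e-05]), 'eef_pos': array([0.22148853, 0.4757503 , 0.23087491]), 'ee_rot': array([[-9.06541189e-01,  4.22117043e-01, -5.24359155e-04],
       [ 4.22117340e-01,  9.06540887e-01, -7.56348379e-04],
       [ 1.56085472e-04, -9.07002050e-04, -9.99999576e-01]]), 'force': array([-0.45897653,  0.29259606,  0.38054816]), 'moment': array([-0.02842522,  0.01499749,  0.0081061 ]), 'grasp_force': 0.0, 'finger_gap': 0.08590819402208419}
```

View pics/scene0.png

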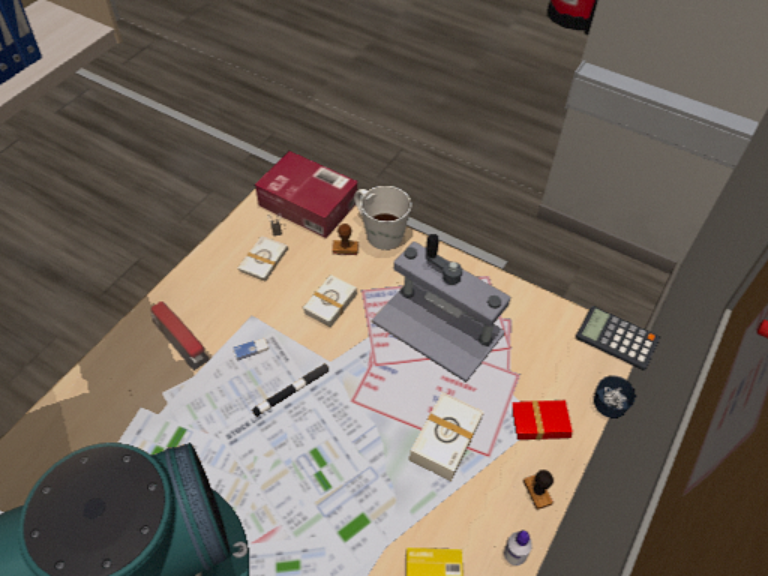

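View pics/top0.png

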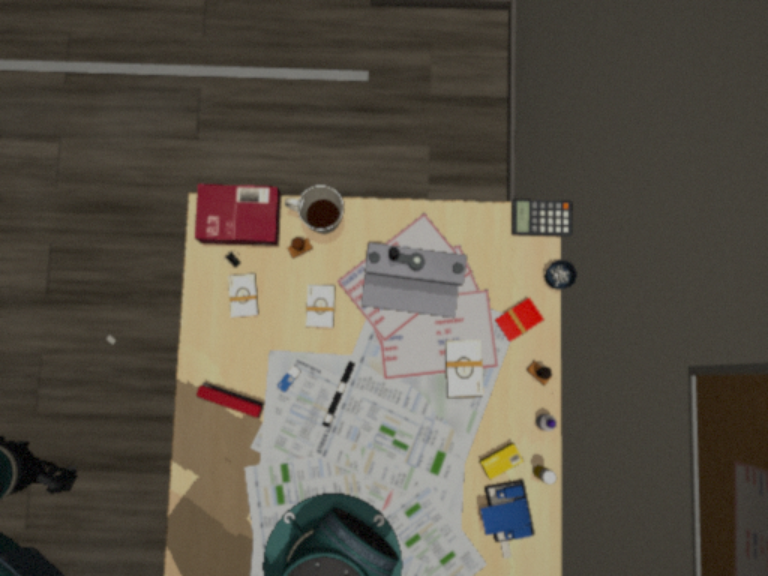

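```bash
python3 - <<'E'
from h import *
for n in("top","scene"):
    z=np.load(f"{n}0.npz"); I,D=z['I'],z['D']; P=cloud(n,D)
    pts={"top":dict(A=(243,297),B=(320,306),C=(464,368),R=(519,319)),"scene":dict(A=(263,258),B=(330,300),C=(447,432),R=(542,419))}[n]
    for k,(u,v) in pts.items():
        u,v=int(u/1.5),int(v/1.5); z0=np.median(P[v-2:v+3,u-2:u+3,2])
        m=np.abs(P[...,2]-z0)<.004; c0=P[v,u]
        m&=np.hypot(P[...,0]-c0[0],P[...,1]-c0[1])<.08
        _,L=cv2.connectedComponents(m.astype(np.uint8)); m=L==L[v,u]
        q=P[m]; r=cv2.minAreaRect((q[:,:2]*1000).astype(np.float32))
        print(n,k,"z",np.round(q[:,2].mean()*1000,1),"rect",np.round(r[0],1),np.round(r[1],1),round(r[2],1),m.sum())
    # press: beam top 124mm, base top 16, grip 
    c=P[int(265/1.5),int(415/1.5)] if n=="top" else P[int(280/1.5),int(450/1.5)]
    near=np.hypot(P[...,0]-c[0],P[...,1]-c[1])<.2
    for nm,lo,hi in(("base",.011,.021),("beam",.116,.13),("grip",.175,.21),("hub",.13,.172)):
        m=near&(P[...,2]>lo)&(P[...,2]<hi)
        _,L,S,_=cv2.connectedComponentsWithStats(m.astype(np.uint8))
        for i in np.argsort(-S[1:,4])[:2]+1:
            if S[i,4]<6: continue
            q=P[L==i]; r=cv2.minAreaRect((q[:,:2]*1000).astype(np.float32))
            print(n,nm,S[i],"z",np.round(q[:,2].mean()*1000,1),"rect",np.round(r[0],1),np.round(r[1],1),round(r[2],1),"mean",np.round(q.mean(0)*1000,1))
I=np.load("top0.npz")['I']; J=np.load("scene0.npz")['I']
a=cv2.resize(I[150:230,140:330],(760,320),interpolation=3); b=cv2.resize(J[145:225,150:340],(760,320),interpolation=3)
cv2.imwrite("pics/crop1.png",cv2.resize(np.vstack([a,b]),(700,590)))
E
```

```text
top A z 13.6 rect [536.9 204.1] [88.8 57. ] 7.8 397
top B z 24.7 rect [517.9  41.5] [88.3 56.1] 2.0 387
top C z 31.4 rect [ 398.4 -259.4] [114.1  73.1] 3.1 748
top R z 24.4 rect [ 502.  -373.4] [55.7 86.8] 34.2 426
top base [ 241  183   65   29 1266] z 16.0 rect [ 546.1 -146.6] [202.3  69.2] 84.2 mean [ 546.1 -145.6   16. ]
top base [221 212   2   6   7] z 17.6 rect [486.1  13.4] [ 2.7 16.1] 78.7 mean [485.7  13.7  17.6]
top beam [ 243  162   69   29 1059] z 123.8 rect [ 596.7 -150.3] [194.9  60.6] 84.0 mean [ 594.4 -153.2  123.8]
top grip [260 165   7   8  44] z 189.1 rect [ 604.1 -107.2] [18.3 17. ] 2.6 mean [ 603.3 -106.1  189.1]
top hub [259 169  25  12 156] z 149.3 rect [ 602.4 -132.1] [69.1 30.4] 72.9 mean [ 597.4 -140.   149.3]
top hub [302 176   8   8  36] z 132.8 rect [ 587.9 -231.6] [20.7 18.8] 24.9 mean [ 586.9 -231.7  132.8]
scene A z 15.3 rect [537.4 207.5] [90.2 58.4] 6.9 474
scene B z 25.0 rect [519.2  43.2] [58.9 89.1] 89.6 540
scene C z 32.2 rect [ 399.3 -256.8] [117.   74.1] 3.0 1379
scene R z 24.8 rect [ 503.  -370.9] [58.4 88.5] 34.7 778
scene base [ 247  188   89   67 2472] z 16.6 rect [ 575.  -145.6] [200.6 127.4] 84.1 mean [ 561.9 -150.4   16.6]
scene base [224 192  14  17  33] z 15.7 rect [534.2  16.9] [64.1  3.9] 0.2 mean [536.7  16.3  15.7]
scene beam [ 262  161   78   55 1278] z 124.2 rect [ 596.8 -148.3] [194.3  63. ] 83.6 mean [ 589.6 -156.9  124.2]
scene grip [284 156   8  10  68] z 187.9 rect [ 603.8 -104.3] [17.1 16.6] 31.9 mean [ 602.3 -105.2  187.9]
scene hub [283 165  25  24 273] z 149.9 rect [ 597.7 -129.1] [69.9 30.1] 88.1 mean [ 596.3 -134.6  149.9]
scene hub [325 197   9   8  53] z 133.3 rect [ 589.9 -229.2] [21.5 19.1] 26.0 mean [ 588.5 -229.8  133.3]
```

View pics/crop1.png

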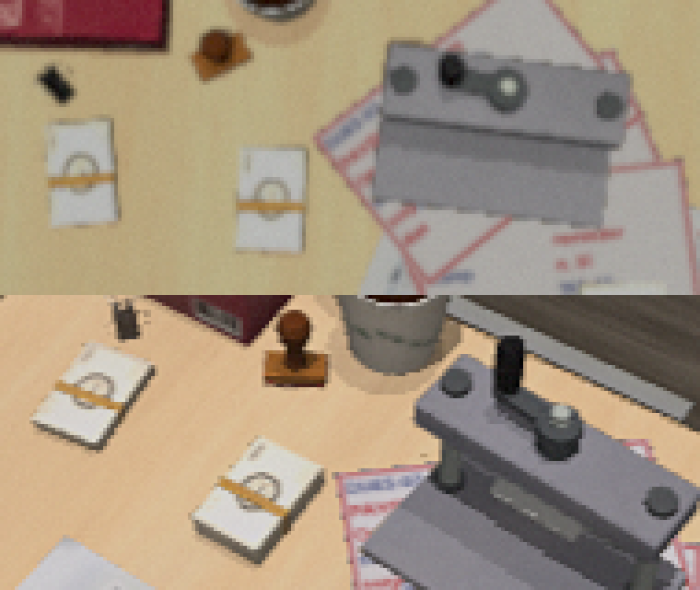

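```bash
cat >> h.py <<'E'
from scipy.spatial.transform import Rotation as Ro
def Rt(yaw,tilt):  # tool y = horizontal +y turned by yaw; z leans forward by tilt (deg)
    a,t=np.radians([yaw,tilt]); f=np.array([np.cos(a),np.sin(a),0]); y=np.array([-np.sin(a),np.cos(a),0])
    z=f*np.sin(t)-np.array([0,0,np.cos(t)]); return np.stack([np.cross(y,z),y,z],1)
def delta(p,R,p0=None,R0=None):
    s=arm.read_state(); p0=s['eef_pos'] if p0 is None else p0; R0=s['ee_rot'] if R0 is None else R0
    return np.round(np.r_[R0.T@(np.array(p)-p0),Ro.from_matrix(R0.T@R).as_rotvec()],4).tolist()
O=np.array([.597,-.149,0]); X=np.array([np.cos(np.radians(-6)),np.sin(np.radians(-6)),0]); Y=np.array([-X[1],X[0],0]); Z=np.array([0,0,1.])
def press(x,y,z): return O+X*x+Y*y+Z*z
E
python3 - <<'E'
from h import *
R=Rt(1,35)
print(delta([.436,.041,.09],R)); print((R[:,2]*.1).round(3), R.T@np.array([.057,.001,-.082]))
P=cloud("top",np.load("top0.npz")['D']); m=np.hypot(P[...,0]-.597,P[...,1]+.149)<.025; print(P[m][:,2].max())
E
```

```text
[-0.378, -0.3034, 0.1411, -0.1392, -0.6006, -0.4387]
[ 0.057  0.001 -0.082] [3.34416449e-04 5.06052823e-06 9.98693554e-02]
0.1603138817587395
```

Call:
play_rows(deltas=[[-0.02,-0.016,0.007,-0.007,-0.03,-0.022,100],[-0.05,-0.04,0.018,-0.02,-0.09,-0.065,100],[-0.08,-0.064,0.03,-0.035,-0.15,-0.11,100],[-0.11,-0.088,0.041,-0.05,-0.21,-0.154,100],[-0.14,-0.112,0.052,-0.065,-0.27,-0.2,100],[-0.17,-0.136,0.063,-0.08,-0.33,-0.24,100],[-0.2,-0.16,0.075,-0.09,-0.39,-0.285,100],[-0.23,-0.184,0.086,-0.105,-0.45,-0.33,100],[-0.26,-0.208,0.097,-0.115,-0.51,-0.37,100],[-0.285,-0.228,0.106,-0.13,-0.56,-0.41,100]])

```text
t: 0.93
eef_pos: [0.3823, 0.1496, 0.1256]
ee_rot: [[-0.842, 0.013, 0.539], [0.015, 1.0, 0.0], [-0.539, 0.008, -0.842]]
force: [2.4, 1.4, -0.6]
finger_gap: 0.0855
grasp_force: 0.0
```

```bash
python3 -c "
from h import *
print(delta([.436,.041,.09],Rt(1,35)))"
```

```text
[-0.0277, -0.1082, 0.0589, -0.0099, -0.0412, -0.0296]
```

Call:
play_rows(deltas=[[-0.007,-0.027,0.015,-0.0025,-0.01,-0.007,100],[-0.014,-0.054,0.029,-0.005,-0.02,-0.015,100],[-0.021,-0.081,0.044,-0.0075,-0.03,-0.022,100],[-0.025,-0.098,0.053,-0.009,-0.04,-0.028,100],[-0.0277,-0.1082,0.0589,-0.0099,-0.0412,-0.0296,100],[-0.0277,-0.1082,0.0589,-0.0099,-0.0412,-0.0296,100],[-0.0277,-0.1082,0.0589,-0.0099,-0.0412,-0.0296,100],[-0.0277,-0.1082,0.0589,-0.0099,-0.0412,-0.0296,100],[-0.0277,-0.1082,0.0589,-0.0099,-0.0412,-0.0296,100],[-0.0277,-0.1082,0.0589,-0.0099,-0.0412,-0.0296,100]])

```text
t: 1.77
eef_pos: [0.4359, 0.0437, 0.0902]
ee_rot: [[-0.821, -0.017, 0.571], [-0.012, 1.0, 0.012], [-0.571, 0.002, -0.821]]
force: [-0.6, 0.3, 0.8]
finger_gap: 0.0852
grasp_force: 0.0
```

```bash
python3 -c "
from h import *
print(delta([.436,.041,.09],Rt(1,35)),delta([.493,.042,.008],Rt(1,35)))"
```

```text
[0.0, -0.0027, 0.0002, 0.0016, -0.0032, -0.002] [0.0, -0.0029, 0.1001, 0.0016, -0.0032, -0.002]
```

Call:
play_rows(deltas=[[0,-0.001,0.015,0,0,0,100],[0,-0.002,0.035,0,0,0,100],[0,-0.0025,0.055,0,0,0,100],[0,-0.0025,0.072,0,0,0,100],[0,-0.0025,0.086,0,0,0,100],[0,-0.0025,0.095,0,0,0,100],[0,-0.0025,0.1,0,0,0,100],[0,-0.0025,0.1,0,0,0,100],[0,-0.0025,0.1,0,0,0,100],[0,-0.0025,0.1,0,0,0,100]])

```text
t: 2.6
eef_pos: [0.4968, 0.042, 0.0114]
ee_rot: [[-0.824, -0.016, 0.566], [-0.011, 1.0, 0.011], [-0.566, 0.002, -0.824]]
force: [0.2, -0.1, -0.0]
finger_gap: 0.0857
grasp_force: 0.0
```

```bash
python3 - <<'E'
from h import *
I,D=capture("scene"); cv2.imwrite("pics/s2.png",cv2.resize(I[120:280,120:360],(720,480),interpolation=3))
E
```

```text
(no output)
```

View pics/s2.png

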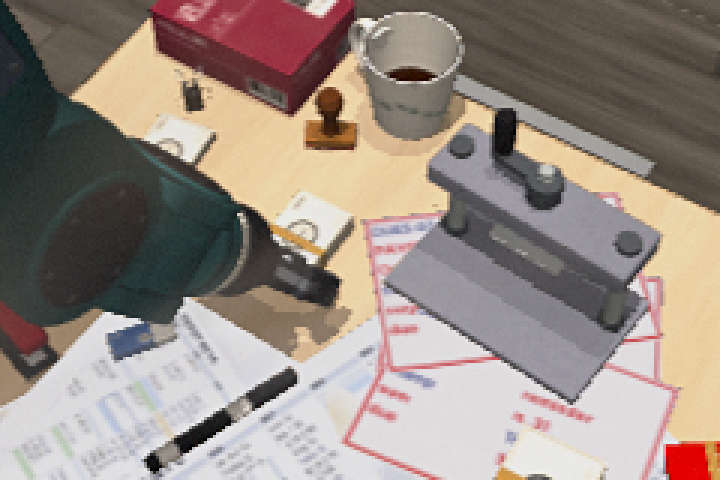

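Call:
play_rows(deltas=[[0.002,0,0.001,0,0,0,100],[0.003,0,0.001,0,0,0,100],[0.003,0,0.001,0,0,0,40],[0.003,0,0.001,0,0,0,40],[0.003,0,0.001,0,0,0,40],[0.003,0,0.001,0,0,0,40],[0.003,0,0.001,0,0,0,40],[0.003,0,0.001,0,0,0,40],[0.003,0,0.001,0,0,0,40],[0.003,0,0.001,0,0,0,40]], force=45)

```text
t: 3.48
eef_pos: [0.4969, 0.0419, 0.0099]
ee_rot: [[-0.825, -0.015, 0.564], [-0.011, 1.0, 0.011], [-0.564, 0.002, -0.825]]
force: [-2.8, 0.9, 7.7]
finger_gap: 0.0548
grasp_force: 46.3
```

```bash
python3 - <<'E'
from h import *
R=Rt(-6,35); s=arm.read_state(); p=s['eef_pos']; print(p,s['force'],s['moment'])
up=p+[0,0,.022]
print("up",delta(up,s['ee_rot']), "front",delta(press(-.046-.12,0,p[2]+.022),R))
E
```

```text
[0.49688933 0.04185517 0.00993873] [-2.81912188  0.92984573  7.67635335] [-0.02747285  0.26680749  0.03769791]
up [-0.0124, 0.0001, -0.0182, 0.0, 0.0, 0.0] front [0.0432, -0.1724, -0.0567, 0.0703, -0.0112, 0.0973]
```

Call:
play_rows(deltas=[[-0.003,0,-0.005,0,0,0,40],[-0.009,0,-0.012,0,0,0,40],[-0.014,0,-0.02,0,0,0,40],[-0.017,0,-0.025,0,0,0,40],[-0.006,-0.025,-0.03,0.01,0,0.01,40],[0.005,-0.055,-0.036,0.02,0,0.03,40],[0.015,-0.085,-0.042,0.035,-0.005,0.05,40],[0.025,-0.115,-0.048,0.05,-0.01,0.07,40],[0.035,-0.145,-0.054,0.06,-0.011,0.085,40],[0.041,-0.165,-0.058,0.07,-0.011,0.097,40]])

```text
t: 4.32
eef_pos: [0.4369, -0.1296, 0.0406]
ee_rot: [[-0.82, 0.104, 0.563], [0.087, 0.995, -0.057], [-0.566, 0.002, -0.824]]
force: [0.7, 1.0, -1.1]
finger_gap: 0.0546
grasp_force: 48.7
```

```bash
python3 - <<'E'
from h import *
R=Rt(-6,35); s=arm.read_state(); p=s['eef_pos']; print(p,s['force'],s['moment'])
print("front",delta(press(-.042-.10,0,.0345),R),"in",delta(press(-.042-.008,0,.0325),R))
E
```

```text
[ 0.43688005 -0.12955574  0.04058548] [ 0.65287781  0.98334368 -1.05027086] [ 0.10444191  0.6637918  -0.02184007]
front [-0.0124, -0.0026, 0.0159, 0.0018, -0.0089, -0.0011] in [-0.0871, -0.0026, 0.0697, 0.0018, -0.0089, -0.0011]
```

Call:
play_rows(deltas=[[-0.004,-0.001,0.005,0,-0.003,0,40],[-0.008,-0.002,0.01,0.001,-0.006,0,40],[-0.012,-0.0026,0.0155,0.0018,-0.0089,-0.0011,40],[-0.0124,-0.0026,0.0159,0.0018,-0.0089,-0.0011,40],[-0.0124,-0.0026,0.0159,0.0018,-0.0089,-0.0011,40],[-0.0124,-0.0026,0.0159,0.0018,-0.0089,-0.0011,40],[-0.0124,-0.0026,0.0159,0.0018,-0.0089,-0.0011,40],[-0.0124,-0.0026,0.0159,0.0018,-0.0089,-0.0011,40],[-0.0124,-0.0026,0.0159,0.0018,-0.0089,-0.0011,40],[-0.0124,-0.0026,0.0159,0.0018,-0.0089,-0.0011,40]])

```text
t: 5.15
eef_pos: [0.4564, -0.1317, 0.0342]
ee_rot: [[-0.815, 0.102, 0.57], [0.084, 0.995, -0.058], [-0.573, 0.001, -0.82]]
force: [0.4, -0.3, -1.5]
finger_gap: 0.0551
grasp_force: 48.7
```

```bash
python3 - <<'E'
from h import *
R=Rt(-6,35); s=arm.read_state(); p=s['eef_pos']; print(p,s['force'],s['moment'])
print("in",delta(press(-.042-.008,0,.0325),R))
print("press tcp",[(p-O)@X,(p-O)@Y])
ims=[]
for n in("scene","top"):
    I,D=capture(n); P=cloud(n,D)
    x=(P-O)@X; y=(P-O)@Y
    m=(np.abs(y)<.06)&(x>-.25)&(x<-.05)&(P[...,2]>.036)&(P[...,2]<.062)&(I.min(-1)>110)
    q=np.stack([x[m],y[m],P[m][:,2]],1); q=q*1000
    print(n,m.sum(),"x max",np.percentile(q[:,0],[2,98]),"y",np.percentile(q[:,1],[1,50,99]))
    A=np.c_[q[:,:2],np.ones(len(q))]; print("plane",np.linalg.lstsq(A,q[:,2],rcond=None)[0], q[:,2].mean())
    u,v={"scene":(190,120),"top":(190,140)}[n]
    ims.append(cv2.resize(I[v:v+120,u:u+160],(480,360),interpolation=3))
cv2.imwrite("pics/s3.png",cv2.resize(np.hstack(ims),(800,300)))
E
```

```text
[ 0.4563824  -0.13171008  0.03424762] [ 0.36938912 -0.307703   -1.48243226] [0.08876644 0.65779687 0.00222108]
in [-0.0741, -0.0027, 0.054, 0.0018, -0.0006, 0.0015]
press tcp [np.float64(-0.14165457048937688), np.float64(0.002496664044077512)]
scene 462 x max [-139.84709898  -74.95076477] y [-25.88330484   0.48453459  30.51132377]
plane [1.90496406e-03 9.07177279e-04 4.95931281e+01] 49.394487640636044
top 492 x max [-160.64881838  -76.21212724] y [-28.71777836  -1.11080101  27.46651117]
plane [1.22989723e-02 3.64114899e-03 5.00037869e+01] 48.54918734401509
```

View pics/s3.png

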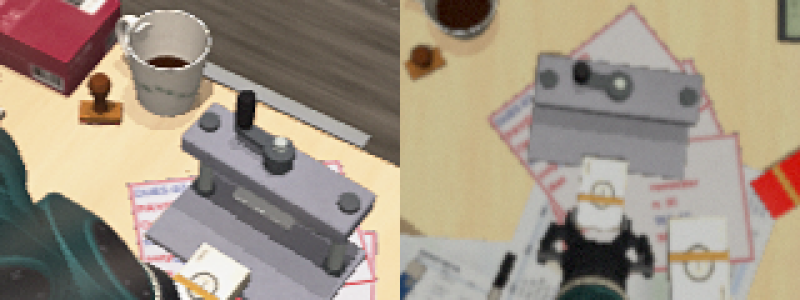

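Call:
play_rows(deltas=[[-0.006,-0.001,0.008,0,0,0,40],[-0.014,-0.001,0.015,0,0,0,40],[-0.024,-0.001,0.022,0,0,0,40],[-0.034,-0.001,0.029,0,0,0,40],[-0.044,-0.001,0.0365,0,0,0,40],[-0.053,-0.001,0.043,0,0,0,40],[-0.061,-0.001,0.0485,0,0,0,40],[-0.068,-0.001,0.0535,0,0,0,40],[-0.0725,-0.001,0.0565,0,0,0,40],[-0.0725,-0.001,0.0565,0,0,0,40]])

```text
t: 6.08
eef_pos: [0.5488, -0.1424, 0.0296]
ee_rot: [[-0.815, 0.102, 0.571], [0.084, 0.995, -0.058], [-0.574, 0.001, -0.819]]
force: [-0.2, -0.8, -2.4]
finger_gap: 0.0551
grasp_force: 48.7
```

```bash
cat > st.py <<'E'
from h import *
s=arm.read_state(); p=s['eef_pos']; d=p-O
print("press xyz mm",np.round([d@X*1e3,d@Y*1e3,p[2]*1e3],1),"F press",np.round([s['force']@X,s['force']@Y,s['force'][2]],1),"M",s['moment'].round(2),"gap",s['finger_gap'],s['t'])
E
python3 st.py
```

```text
press xyz mm [-48.6   1.5  29.6] F press [-0.1 -0.8 -2.4] M [ 0.09  0.72 -0.01] gap 0.05506830250745953 6.0833
```

Call:
play_rows(deltas=[[-0.001,0,0.001,0,0,0,40],[-0.0018,0,0.0016,0,0,0,40],[-0.0026,0,0.0022,0,0,0,40],[-0.0034,0,0.0028,0,0,0,40],[-0.0042,0,0.0034,0,0,0,40],[-0.005,0,0.004,0,0,0,40],[-0.0055,0,0.0044,0,0,0,40],[-0.006,0,0.0047,0,0,0,40],[-0.006,0,0.0047,0,0,0,40],[-0.006,0,0.0047,0,0,0,40]])

```text
t: 6.92
eef_pos: [0.5522, -0.1422, 0.0272]
ee_rot: [[-0.818, 0.104, 0.565], [0.087, 0.995, -0.058], [-0.568, 0.002, -0.823]]
force: [-17.2, -0.2, 3.6]
finger_gap: 0.0549
grasp_force: 50.2
```

```bash
python3 st.py
```

```text
press xyz mm [-45.3   2.1  27.2] F press [-17.   -2.    3.6] M [-0.    2.76 -0.58] gap 0.05485964158136118 6.9167
```

Call:
play_rows(deltas=[[0.001,0,-0.0002,0,0,0,40],[0.002,0,-0.0004,0,0,0,40],[0.0026,0,-0.0006,0,0,0,40],[0.0026,0,-0.0006,0,0,0,40],[0.0026,0,-0.0006,0,0,0,40],[0.0026,0,-0.0006,0,0,0,40],[0.0026,0,-0.0006,0,0,0,40],[0.0026,0,-0.0006,0,0,0,40],[0.0026,0,-0.0006,0,0,0,40],[0.0026,0,-0.0006,0,0,0,40]])

```text
t: 7.75
eef_pos: [0.5521, -0.1424, 0.0275]
ee_rot: [[-0.816, 0.103, 0.569], [0.085, 0.995, -0.058], [-0.572, 0.001, -0.82]]
force: [-5.6, 1.8, -0.8]
finger_gap: 0.0548
grasp_force: 49.1
```

```bash
python3 st.py; python3 - <<'E'
from h import *
ims=[]
for n in("scene","top"):
    I,D=capture(n); P=cloud(n,D)
    x=(P-O)@X; y=(P-O)@Y
    m=(np.abs(y)<.06)&(x>-.08)&(x<-.02)&(P[...,2]>.03)&(P[...,2]<.055)&(I.min(-1)>90)
    q=np.stack([x[m],y[m],P[m][:,2]],1); q=q*1000
    print(n,m.sum(),"x",np.percentile(q[:,0],[2,98]),"y",np.percentile(q[:,1],[1,50,99]),"z",q[:,2].mean())
    u,v={"scene":(190,120),"top":(190,120)}[n]
    ims.append(cv2.resize(I[v:v+120,u:u+160],(480,360),interpolation=3))
cv2.imwrite("pics/s4.png",cv2.resize(np.hstack(ims),(800,300)))
E
```

```text
press xyz mm [-45.4   1.8  27.5] F press [-5.7  1.3 -0.8] M [ 0.23  1.56 -0.03] gap 0.05480282275799336 7.75
scene 76 x [-40.49801072 -20.36855067] y [-26.69060026  -9.94850061  21.40036907] z 42.50552999168007
top 230 x [-65.50004026 -21.70788706] y [-30.17118861  -1.01862211  27.6818355 ] z 41.7019953026615
```

View pics/s4.png

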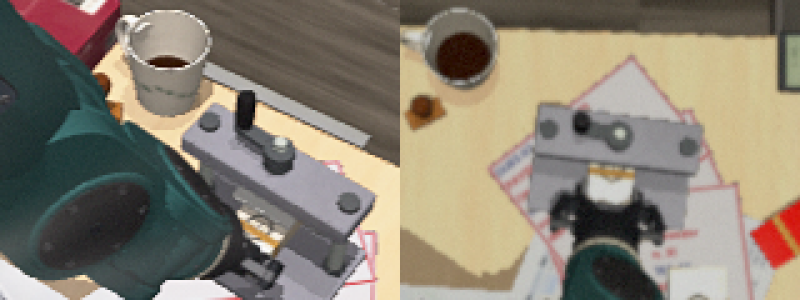

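Call:
play_rows(deltas=[[0.0005,0,0.0008,0,0,0,40],[0.0009,0,0.0014,0,0,0,40],[0.0012,0,0.0017,0,0,0,40],[0.0012,0,0.0017,0,0,0,40],[0.0012,0,0.0017,0,0,0,80],[0.0012,0,0.0017,0,0,0,100],[0.0012,0,0.0017,0,0,0,100],[0.0012,0,0.0017,0,0,0,100],[0.0012,0,0.0017,0,0,0,100],[0.0012,0,0.0017,0,0,0,100]])

```text
t: 8.68
eef_pos: [0.5528, -0.1428, 0.0259]
ee_rot: [[-0.815, 0.102, 0.57], [0.084, 0.995, -0.058], [-0.573, 0.001, -0.819]]
force: [-1.2, 0.2, -0.3]
finger_gap: 0.0856
grasp_force: 0.0
```

Call:
play_rows(deltas=[[0,0,-0.008,0,0,0,100],[0,0,-0.02,0,0,0,100],[0,0,-0.035,0,0,0,100],[0,0,-0.055,0,0,0,100],[0,0,-0.075,0,0,0,100],[0,0,-0.095,0,0,0,100],[0,0,-0.115,0,0,0,100],[0,0,-0.135,0,0,0,100],[0,0,-0.15,0,0,0,100],[0,0,-0.15,0,0,0,100]])

```text
t: 9.52
eef_pos: [0.4665, -0.1341, 0.1514]
ee_rot: [[-0.814, 0.103, 0.572], [0.084, 0.995, -0.06], [-0.575, -0.001, -0.818]]
force: [0.8, -1.1, -0.3]
finger_gap: 0.0855
grasp_force: 0.0
```

```bash
python3 st.py; python3 - <<'E'
from h import *
ims=[]
for n in("scene","top"):
    I,D=capture(n); P=cloud(n,D)
    x=(P-O)@X; y=(P-O)@Y
    m=(np.abs(y)<.06)&(x>-.08)&(x<-.02)&(P[...,2]>.033)&(P[...,2]<.047)
    q=np.stack([x[m],y[m],P[m][:,2]],1)*1000
    r=cv2.minAreaRect(q[:,:2].astype(np.float32))
    print(n,m.sum(),"x",np.percentile(q[:,0],[2,98]),"y",np.percentile(q[:,1],[1,50,99]),"z",q[:,2].mean(),r)
    u,v={"scene":(190,120),"top":(190,120)}[n]
    ims.append(cv2.resize(I[v:v+120,u:u+160],(480,360),interpolation=3))
cv2.imwrite("pics/s5.png",cv2.resize(np.hstack(ims),(800,300)))
E
```

```text
press xyz mm [-131.3    1.2  151.4] F press [ 1.  -1.  -0.3] M [-0.03  0.4  -0.08] gap 0.08554792601459324 9.5167
scene 270 x [-62.1428893  -21.20437145] y [-27.35715146  -2.05420062  29.08153521] z 40.81816182207541 ((-42.23826599121094, 1.1905937194824219), (57.91982650756836, 43.986968994140625), 89.01072692871094)
top 262 x [-65.93769328 -21.66573848] y [-29.09979335  -1.8888979   25.32742567] z 40.2045447856421 ((-43.7725944519043, -1.8656940460205078), (46.69145202636719, 55.68137741088867), 1.3871592283248901)
```

View pics/s5.png

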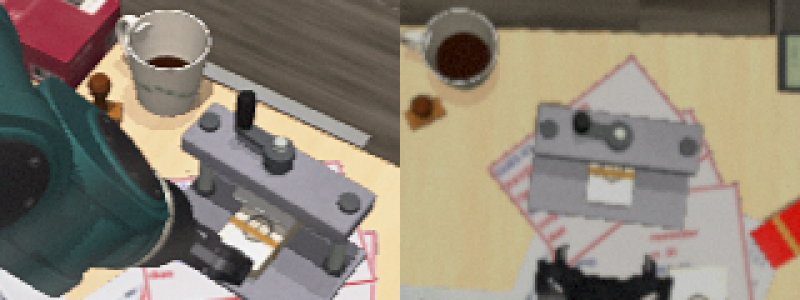

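```bash
python3 - <<'E'
from h import *
R=Rt(-96,0); t=1.625; print(R.round(3),delta(press(-.045*np.cos(t),.045*np.sin(t),.26),R))
E
```

```text
[[ 0.105  0.995 -0.   ]
 [ 0.995 -0.105 -0.   ]
 [-0.     0.    -1.   ]] [-0.1725, 0.0436, -0.0141, 0.4794, 0.4787, 1.5188]
```

Call:
play_rows(deltas=[[-0.012,0.003,-0.001,0.029,0.029,0.09,100],[-0.025,0.006,-0.002,0.06,0.06,0.19,100],[-0.038,0.009,-0.003,0.092,0.092,0.29,100],[-0.052,0.013,-0.004,0.124,0.124,0.39,100],[-0.066,0.016,-0.005,0.156,0.156,0.49,70],[-0.08,0.02,-0.006,0.188,0.188,0.59,70],[-0.094,0.023,-0.007,0.22,0.22,0.69,70],[-0.108,0.027,-0.008,0.252,0.252,0.79,70],[-0.12,0.03,-0.009,0.284,0.284,0.89,70],[-0.13,0.033,-0.01,0.31,0.31,0.98,70]])

```text
t: 10.45
eef_pos: [0.5721, -0.111, 0.2306]
ee_rot: [[-0.4, 0.897, 0.186], [0.894, 0.427, -0.135], [-0.2, 0.112, -0.973]]
force: [-0.0, 0.3, -0.4]
finger_gap: 0.0596
grasp_force: 0.0
```

```bash
python3 - <<'E'
from h import *
R=Rt(-96,0); t=1.625; s=arm.read_state();print(s['qpos'],delta(press(-.045*np.cos(t),.045*np.sin(t),.26),R))
E
```

```text
[-0.29452389  0.21441391 -0.14706625  0.98986959 -0.07485546  0.83538763] [-0.0129, 0.0348, -0.0235, 0.165, 0.1666, 0.5349]
```

Call:
play_rows(deltas=[[-0.002,0.006,-0.004,0.03,0.03,0.09,70],[-0.004,0.012,-0.008,0.06,0.06,0.19,70],[-0.007,0.019,-0.013,0.09,0.09,0.29,70],[-0.009,0.025,-0.017,0.12,0.12,0.39,70],[-0.011,0.031,-0.021,0.15,0.15,0.48,70],[-0.0129,0.0348,-0.0235,0.165,0.1666,0.5349,70],[-0.0129,0.0348,-0.0235,0.165,0.1666,0.5349,70],[-0.0129,0.0348,-0.0235,0.165,0.1666,0.5349,70],[-0.0129,0.0348,-0.0235,0.165,0.1666,0.5349,70],[-0.0129,0.0348,-0.0235,0.165,0.1666,0.5349,70]])

```text
t: 11.28
eef_pos: [0.6024, -0.1046, 0.2605]
ee_rot: [[0.098, 0.995, 0.002], [0.995, -0.098, -0.002], [-0.002, 0.003, -1.0]]
force: [0.6, -0.7, 1.0]
finger_gap: 0.06
grasp_force: 0.0
```

```bash
python3 st.py; python3 - <<'E'
from h import *
R=Rt(-96,0); t=1.625; s=arm.read_state();print(s['qpos'],delta(press(-.045*np.cos(t),.045*np.sin(t),.16),R))
E
```

```text
press xyz mm [  0.7  44.7 260.5] F press [ 0.6 -0.7  1. ] M [-0.02  0.01  0.02] gap 0.059960928285636164 11.2833
[-3.04621804e-01  4.09904457e-01  2.53253349e-01  1.41136576e+00
 -1.05257560e-03  1.36466752e+00] [0.0004, 0.0015, 0.1005, 0.0025, 0.0016, 0.0062]
```

Call:
play_rows(deltas=[[0,0.0015,0.01,0,0,0.005,70],[0,0.0015,0.025,0,0,0.005,70],[0,0.0015,0.042,0,0,0.005,70],[0,0.0015,0.06,0,0,0.005,70],[0,0.0015,0.076,0,0,0.005,70],[0,0.0015,0.088,0,0,0.005,70],[0,0.0015,0.096,0,0,0.005,70],[0,0.0015,0.1,0,0,0.005,70],[0,0.0015,0.1,0,0,0.005,70],[0,0.0015,0.1,0,0,0.005,70]])

```text
t: 12.12
eef_pos: [0.6046, -0.1052, 0.1613]
ee_rot: [[0.105, 0.994, 0.003], [0.994, -0.105, -0.002], [-0.001, 0.003, -1.0]]
force: [0.7, 0.1, 0.2]
finger_gap: 0.0601
grasp_force: 0.0
```

```bash
python3 st.py; python3 - <<'E'
from h import *
ims=[]
for n in("scene","top"):
    I,D=capture(n); np.savez(n+"6.npz",I=I,D=D)
    u,v={"scene":(210,100),"top":(200,120)}[n]
    ims.append(cv2.resize(I[v:v+105,u:u+140],(480,360),interpolation=3))
cv2.imwrite("pics/s6.png",cv2.resize(np.hstack(ims),(800,300)))
E
```

```text
press xyz mm [  3.   44.4 161.3] F press [0.7 0.2 0.2] M [ 0.01 -0.    0.02] gap 0.06014292483706366 12.1167
```

View pics/s6.png

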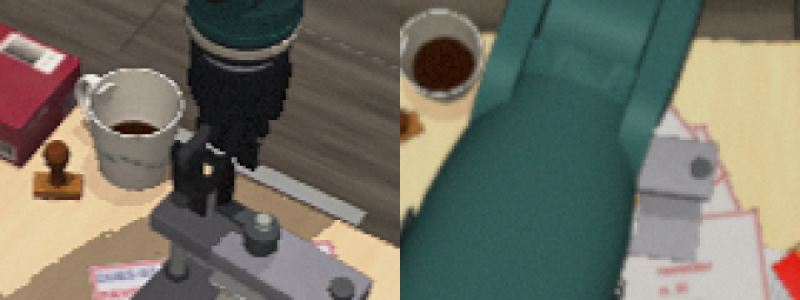

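Fingers stand either side of the grip (around px 210,180 in the left crop). Closing gently.

Call:
play_rows(deltas=[[0,0,0,0,0,0,45],[0,0,0,0,0,0,35],[0,0,0,0,0,0,28],[0,0,0,0,0,0,15],[0,0,0,0,0,0,10],[0,0,0,0,0,0,10],[0,0,0,0,0,0,10],[0,0,0,0,0,0,10],[0,0,0,0,0,0,10],[0,0,0,0,0,0,10]], force=25)

```text
t: 13.05
eef_pos: [0.6048, -0.1052, 0.1613]
ee_rot: [[0.105, 0.994, 0.003], [0.994, -0.105, -0.002], [-0.001, 0.003, -1.0]]
force: [1.5, 0.4, 6.1]
finger_gap: 0.0189
grasp_force: 25.3
```

```bash
python3 st.py
```

```text
press xyz mm [  3.2  44.3 161.3] F press [1.5 0.6 6.1] M [ 0.06 -0.13 -0.  ] gap 0.018904753150447637 13.05
```

```bash
python3 - <<'E'
import numpy as np
def tab(a,b,n=9):
    t=a+(b-a)*np.arange(1,n+1)/n
    print(a,b,[[round(.045*(np.sin(x)-np.sin(a)),4),round(-.045*(np.cos(x)-np.cos(a)),4)] for x in t])
tab(1.643,3.143);tab(3.143,5.143);tab(5.143,7.143);tab(7.143,8.343)
E
```

```text
1.643 3.143 [[np.float64(-0.0012), np.float64(0.0074)], [np.float64(-0.0035), np.float64(0.0145)], [np.float64(-0.0071), np.float64(0.0211)], [np.float64(-0.0116), np.float64(0.0271)], [np.float64(-0.0171), np.float64(0.0322)], [np.float64(-0.0234), np.float64(0.0363)], [np.float64(-0.0302), np.float64(0.0393)], [np.float64(-0.0375), np.float64(0.0411)], [np.float64(-0.0449), np.float64(0.0418)]]
3.143 5.143 [[np.float64(-0.0099), np.float64(-0.0011)], [np.float64(-0.0193), np.float64(-0.0044)], [np.float64(-0.0278), np.float64(-0.0097)], [np.float64(-0.0349), np.float64(-0.0167)], [np.float64(-0.0403), np.float64(-0.0251)], [np.float64(-0.0437), np.float64(-0.0345)], [np.float64(-0.0449), np.float64(-0.0444)], [np.float64(-0.044), np.float64(-0.0543)], [np.float64(-0.0408), np.float64(-0.0638)]]
5.143 7.143 [[np.float64(0.0051), np.float64(-0.0086)], [np.float64(0.012), np.float64(-0.0158)], [np.float64(0.0204), np.float64(-0.0213)], [np.float64(0.0297), np.float64(-0.0248)], [np.float64(0.0396), np.float64(-0.0262)], [np.float64(0.0495), np.float64(-0.0254)], [np.float64(0.0591), np.float64(-0.0224)], [np.float64(0.0677), np.float64(-0.0174)], [np.float64(0.075), np.float64(-0.0106)]]
7.143 8.343 [[np.float64(0.0036), np.float64(0.0048)], [np.float64(0.0065), np.float64(0.01)], [np.float64(0.0087), np.float64(0.0156)], [np.float64(0.0102), np.float64(0.0214)], [np.float64(0.0109), np.float64(0.0274)], [np.float64(0.0107), np.float64(0.0334)], [np.float64(0.0098), np.float64(0.0393)], [np.float64(0.0081), np.float64(0.045)], [np.float64(0.0056), np.float64(0.0505)]]
```

Call:
play_rows(deltas=[[-0.0012,0.0074,-0.001,0,0,0,10],[-0.0035,0.0145,-0.0015,0,0,0,10],[-0.0071,0.0211,-0.0015,0,0,0,10],[-0.0116,0.0271,-0.0015,0,0,0,10],[-0.0171,0.0322,-0.0015,0,0,0,10],[-0.0234,0.0363,-0.0015,0,0,0,10],[-0.0302,0.0393,-0.0015,0,0,0,10],[-0.0375,0.0411,-0.0015,0,0,0,10],[-0.0449,0.0418,-0.0015,0,0,0,10],[-0.0449,0.0418,-0.0015,0,0,0,10]])

```text
t: 13.88
eef_pos: [0.6428, -0.1558, 0.1616]
ee_rot: [[0.106, 0.994, 0.003], [0.994, -0.106, -0.002], [-0.001, 0.003, -1.0]]
force: [6.3, -3.8, -10.3]
finger_gap: 0.019
grasp_force: 25.0
```

```bash
python3 st.py
```

```text
press xyz mm [ 46.2  -1.9 161.6] F press [  6.7  -3.2 -10.3] M [-0.79 -1.38  0.01] gap 0.018978904811761628 13.8833
```

Call:
play_rows(deltas=[[-0.0099,-0.0003,0.0005,0,0,0,10],[-0.0193,-0.0032,0.001,0,0,0,10],[-0.0278,-0.0085,0.001,0,0,0,10],[-0.0349,-0.0155,0.001,0,0,0,10],[-0.0403,-0.0239,0.001,0,0,0,10],[-0.0437,-0.0333,0.001,0,0,0,10],[-0.0449,-0.0432,0.001,0,0,0,10],[-0.044,-0.0531,0.001,0,0,0,10],[-0.0408,-0.0626,0.001,0,0,0,10],[-0.0408,-0.0626,0.001,0,0,0,10]])

```text
t: 14.72
eef_pos: [0.573, -0.1872, 0.1615]
ee_rot: [[0.105, 0.994, 0.002], [0.994, -0.105, 0.0], [0.001, 0.002, -1.0]]
force: [1.5, 7.5, -6.0]
finger_gap: 0.019
grasp_force: 25.5
```

```bash
python3 st.py
```

```text
press xyz mm [-19.9 -40.5 161.5] F press [ 0.7  7.6 -6. ] M [ 1.43 -0.33 -0.01] gap 0.018983730791337212 14.7167
```

Call:
play_rows(deltas=[[0.0056,-0.0086,0.0005,0,0,0,10],[0.013,-0.0158,0.0005,0,0,0,10],[0.0216,-0.0213,0.0005,0,0,0,10],[0.031,-0.0248,0.0005,0,0,0,10],[0.041,-0.0262,0.0005,0,0,0,10],[0.0509,-0.0254,0.0005,0,0,0,10],[0.0605,-0.0224,0.0005,0,0,0,10],[0.069,-0.0174,0.0005,0,0,0,10],[0.0763,-0.0106,0.0005,0,0,0,10],[0.0763,-0.0106,0.0005,0,0,0,10]])

```text
t: 15.55
eef_pos: [0.5736, -0.1121, 0.1614]
ee_rot: [[0.105, 0.994, 0.005], [0.994, -0.105, -0.005], [-0.004, 0.005, -1.0]]
force: [7.0, -4.6, -0.7]
finger_gap: 0.0189
grasp_force: 26.1
```

```bash
python3 st.py
```

```text
press xyz mm [-27.2  34.3 161.4] F press [ 7.4 -3.9 -0.7] M [-1.04 -1.35  0.01] gap 0.018869855786865584 15.55
```

Call:
play_rows(deltas=[[0.003,0.0053,0,0,0,0,10],[0.0057,0.0108,0,0,0,0,10],[0.0077,0.0166,0,0,0,0,10],[0.0092,0.0224,0,0,0,0,10],[0.0099,0.0284,0,0,0,0,10],[0.0097,0.0344,0,0,0,0,10],[0.0088,0.0403,0,0,0,0,10],[0.0078,0.0434,0,0,0,0,10],[0.0065,0.0468,0,0,0,0,10],[0.0054,0.0494,0,0,0,0,10]])

```text
t: 16.38
eef_pos: [0.6223, -0.1114, 0.1612]
ee_rot: [[0.105, 0.994, 0.002], [0.994, -0.105, -0.002], [-0.002, 0.002, -1.0]]
force: [-5.1, -2.7, 7.3]
finger_gap: 0.0192
grasp_force: 26.9
```

```bash
cat >> st.py <<'E'
c=np.array([1.05,-.7]); q=np.array([d@X,d@Y])*1e3-c; r=np.hypot(*q); th=np.arctan2(q[1],-q[0])+2*np.pi
f=np.array([s['force']@X,s['force']@Y]); print("r",r.round(1),"theta",th.round(3),"Frad",(f@q/r).round(1),"Ftan",(f@[np.sin(th),np.cos(th)]).round(2), "face mm if free",68-3.1831*th)
def tab(a,b,n=10):
    t=a+(b-a)*np.arange(1,n+1)/n
    print(a,b,[[round(float(.045*(np.sin(x)-np.sin(a))),4),round(float(-.045*(np.cos(x)-np.cos(a))),4)] for x in t])
import sys
for k in range(1,len(sys.argv)-1): tab(float(sys.argv[k]),float(sys.argv[k+1]))
E
python3 st.py 8.3 8.6 8.9 9.2 9.5 9.8
```

```text
press xyz mm [ 21.2  40.  161.2] F press [-4.7 -3.2  7.3] M [-0.69  1.02 -0.03] gap 0.01923228050828051 16.3833
r 45.4 theta 8.314 Frad -5.0 Ftan -2.82 face mm if free 41.53724770616397
8.3 8.6 [[-0.0006, 0.0012], [-0.0012, 0.0024], [-0.0019, 0.0036], [-0.0026, 0.0047], [-0.0034, 0.0058], [-0.0041, 0.007], [-0.0049, 0.008], [-0.0058, 0.0091], [-0.0066, 0.0101], [-0.0075, 0.0111]]
8.6 8.9 [[-0.0009, 0.001], [-0.0019, 0.0019], [-0.0029, 0.0028], [-0.0039, 0.0037], [-0.0049, 0.0046], [-0.006, 0.0054], [-0.0071, 0.0062], [-0.0082, 0.007], [-0.0093, 0.0077], [-0.0105, 0.0084]]
8.9 9.2 [[-0.0012, 0.0007], [-0.0024, 0.0013], [-0.0036, 0.0019], [-0.0048, 0.0024], [-0.0061, 0.0029], [-0.0073, 0.0034], [-0.0086, 0.0038], [-0.0099, 0.0042], [-0.0112, 0.0046], [-0.0125, 0.0049]]
9.2 9.5 [[-0.0013, 0.0003], [-0.0026, 0.0005], [-0.004, 0.0007], [-0.0053, 0.0009], [-0.0067, 0.001], [-0.008, 0.0011], [-0.0094, 0.0011], [-0.0107, 0.0011], [-0.0121, 0.0011], [-0.0134, 0.001]]
9.5 9.8 [[-0.0013, -0.0001], [-0.0027, -0.0003], [-0.004, -0.0005], [-0.0053, -0.0007], [-0.0067, -0.001], [-0.008, -0.0013], [-0.0093, -0.0017], [-0.0106, -0.0021], [-0.0118, -0.0025], [-0.0131, -0.003]]
```

Ftan −2.8 N (free turning friction). Advance slowly.

Call:
play_rows(deltas=[[-0.0006,0.0012,0,0,0,0,10],[-0.0012,0.0024,0,0,0,0,10],[-0.0019,0.0036,0,0,0,0,10],[-0.0026,0.0047,0,0,0,0,10],[-0.0034,0.0058,0,0,0,0,10],[-0.0041,0.007,0,0,0,0,10],[-0.0049,0.008,0,0,0,0,10],[-0.0058,0.0091,0,0,0,0,10],[-0.0066,0.0101,0,0,0,0,10],[-0.0075,0.0111,0,0,0,0,10]])

```text
t: 17.22
eef_pos: [0.6321, -0.1198, 0.1612]
ee_rot: [[0.105, 0.994, 0.002], [0.994, -0.105, -0.002], [-0.001, 0.002, -1.0]]
force: [-5.1, -1.7, 7.8]
finger_gap: 0.0188
grasp_force: 26.9
```

```bash
python3 st.py
```

```text
press xyz mm [ 31.9  32.7 161.2] F press [-4.9 -2.2  7.8] M [-0.28  1.1   0.06] gap 0.018791791631535815 17.2167
r 45.5 theta 8.599 Frad -4.9 Ftan -2.05 face mm if free 40.628394271110736
```

Call:
play_rows(deltas=[[-0.0009,0.001,0,0,0,0,10],[-0.0019,0.0019,0,0,0,0,10],[-0.0029,0.0028,0,0,0,0,10],[-0.0039,0.0037,0,0,0,0,10],[-0.0049,0.0046,0,0,0,0,10],[-0.006,0.0054,0,0,0,0,10],[-0.0071,0.0062,0,0,0,0,10],[-0.0082,0.007,0,0,0,0,10],[-0.0093,0.0077,0,0,0,0,10],[-0.0105,0.0084,0,0,0,0,10]])

```text
t: 18.05
eef_pos: [0.6393, -0.1308, 0.1612]
ee_rot: [[0.105, 0.994, 0.002], [0.994, -0.105, -0.001], [-0.001, 0.002, -1.0]]
force: [-5.1, 1.2, 7.2]
finger_gap: 0.0193
grasp_force: 26.9
```

```bash
python3 st.py
```

```text
press xyz mm [ 40.2  22.5 161.2] F press [-5.2  0.7  7.2] M [0.11 1.15 0.04] gap 0.01926425678321626 18.05
r 45.5 theta 8.89 Frad -4.1 Ftan -3.24 face mm if free 39.70323479354362
```

Call:
play_rows(deltas=[[-0.0012,0.0007,0,0,0,0,10],[-0.0024,0.0013,0,0,0,0,10],[-0.0036,0.0019,0,0,0,0,10],[-0.0048,0.0024,0,0,0,0,10],[-0.0061,0.0029,0,0,0,0,10],[-0.0073,0.0034,0,0,0,0,10],[-0.0086,0.0038,0,0,0,0,10],[-0.0099,0.0042,0,0,0,0,10],[-0.0112,0.0046,0,0,0,0,10],[-0.0125,0.0049,0,0,0,0,10]])

```text
t: 18.88
eef_pos: [0.6431, -0.1435, 0.1612]
ee_rot: [[0.105, 0.995, 0.002], [0.995, -0.105, -0.001], [-0.0, 0.002, -1.0]]
force: [-3.7, 2.4, 7.2]
finger_gap: 0.019
grasp_force: 26.9
```

```bash
python3 st.py
```

```text
press xyz mm [ 45.2  10.3 161.2] F press [-3.9  2.   7.2] M [0.46 0.76 0.02] gap 0.019037950452664914 18.8833
r 45.5 theta 9.181 Frad -3.3 Ftan -2.84 face mm if free 38.775178185223915
```

Call:
play_rows(deltas=[[-0.0013,0.0003,0,0,0,0,10],[-0.0026,0.0005,0,0,0,0,10],[-0.004,0.0007,0,0,0,0,10],[-0.0053,0.0009,0,0,0,0,10],[-0.0067,0.001,0,0,0,0,10],[-0.008,0.0011,0,0,0,0,10],[-0.0094,0.0011,0,0,0,0,10],[-0.0107,0.0011,0,0,0,0,10],[-0.0121,0.0011,0,0,0,0,10],[-0.0134,0.001,0,0,0,0,10]])

```text
t: 19.72
eef_pos: [0.6429, -0.1568, 0.1613]
ee_rot: [[0.105, 0.995, 0.003], [0.995, -0.105, -0.0], [0.0, 0.003, -1.0]]
force: [-1.0, 1.7, 5.7]
finger_gap: 0.0192
grasp_force: 26.8
```

```bash
python3 st.py 9.8 10.1 10.3
```

```text
press xyz mm [ 46.5  -2.9 161.3] F press [-1.2  1.6  5.7] M [ 0.65  0.41 -0.04] gap 0.019185499068267314 19.7167
r 45.5 theta 3.191 Frad -1.3 Ftan -1.57 face mm if free 57.84313974160909
9.8 10.1 [[-0.0012, -0.0005], [-0.0025, -0.0011], [-0.0037, -0.0017], [-0.0049, -0.0023], [-0.0061, -0.0029], [-0.0072, -0.0036], [-0.0084, -0.0044], [-0.0095, -0.0051], [-0.0106, -0.0059], [-0.0116, -0.0067]]
10.1 10.3 [[-0.0007, -0.0006], [-0.0014, -0.0012], [-0.0021, -0.0017], [-0.0027, -0.0024], [-0.0034, -0.003], [-0.004, -0.0036], [-0.0046, -0.0043], [-0.0052, -0.0049], [-0.0058, -0.0056], [-0.0064, -0.0063]]
```

Call:
play_rows(deltas=[[-0.0013,-0.0001,0,0,0,0,10],[-0.0027,-0.0003,0,0,0,0,10],[-0.004,-0.0005,0,0,0,0,10],[-0.0053,-0.0007,0,0,0,0,10],[-0.0067,-0.001,0,0,0,0,10],[-0.008,-0.0013,0,0,0,0,10],[-0.0093,-0.0017,0,0,0,0,10],[-0.0106,-0.0021,0,0,0,0,10],[-0.0118,-0.0025,0,0,0,0,10],[-0.0131,-0.003,0,0,0,0,10]])

```text
t: 20.55
eef_pos: [0.6389, -0.1697, 0.1613]
ee_rot: [[0.105, 0.995, 0.003], [0.995, -0.105, -0.0], [-0.0, 0.004, -1.0]]
force: [0.9, 3.3, 4.3]
finger_gap: 0.0186
grasp_force: 26.7
```

```bash
python3 st.py; python3 - <<'E'
from h import *
I,D=capture("scene"); cv2.imwrite("pics/s7.png",cv2.resize(I[145:225,240:350],(800,582),interpolation=cv2.INTER_CUBIC))
E
```

```text
press xyz mm [ 43.8 -16.2 161.3] F press [0.5 3.4 4.3] M [ 0.65 -0.16  0.04] gap 0.018555707465089843 20.55
r 45.5 theta 3.489 Frad -0.6 Ftan -3.34 face mm if free 56.89498372067119
```

View pics/s7.png

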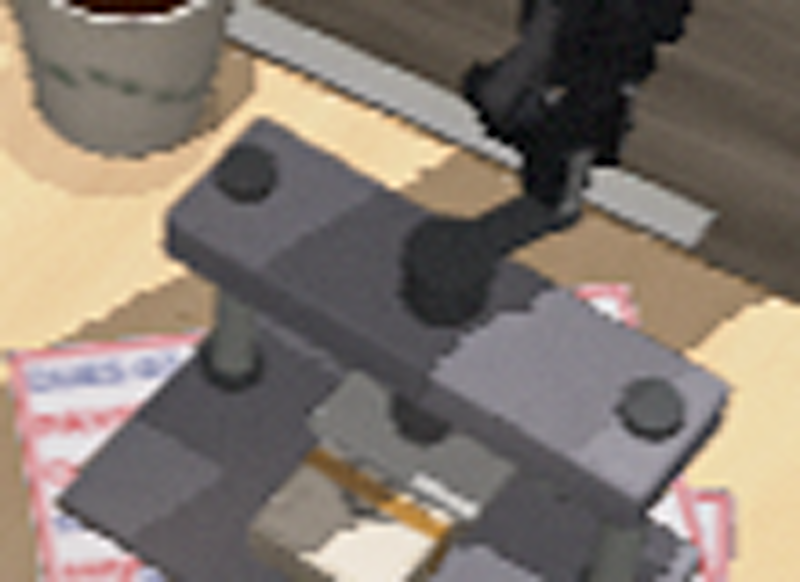

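```bash
cat > pl.py <<'E'
from h import *
zs=[];zp=[]
for _ in range(6):
    I,D=capture("scene"); P=cloud("scene",D); x=(P-O)@X*1e3; y=(P-O)@Y*1e3; z=P[...,2]*1e3
    m=(x>-20)&(x<-8)&(abs(y)<33)&(z>36)&(z<62); zs.append(z[m])
    m=(x>-60)&(x<-28)&(abs(y)<25)&(z>33)&(z<50); zp.append(z[m])
zs=np.concatenate(zs); zp=np.concatenate(zp)
print("plate top",len(zs),np.percentile(zs,[10,25,50,75,90]).round(1),np.histogram(zs,np.arange(36,62,2))[0],"pack top",np.median(zp).round(1))
E
python3 pl.py
```

```text
plate top 730 [43.5 46.7 48.5 50.  51.6] [ 14  22  19  30  52 162 239 133  26   4   2   8] pack top 40.9
```

Call:
play_rows(deltas=[[-0.0012,-0.0005,0,0,0,0,10],[-0.0025,-0.0011,0,0,0,0,10],[-0.0037,-0.0017,0,0,0,0,10],[-0.0049,-0.0023,0,0,0,0,10],[-0.0061,-0.0029,0,0,0,0,10],[-0.0072,-0.0036,0,0,0,0,10],[-0.0084,-0.0044,0,0,0,0,10],[-0.0095,-0.0051,0,0,0,0,10],[-0.0106,-0.0059,0,0,0,0,10],[-0.0116,-0.0067,0,0,0,0,10]])

```text
t: 21.73
eef_pos: [0.6307, -0.1811, 0.1613]
ee_rot: [[0.105, 0.994, 0.003], [0.994, -0.105, -0.002], [-0.001, 0.003, -1.0]]
force: [3.1, 2.0, 5.7]
finger_gap: 0.0191
grasp_force: 26.7
```

```bash
python3 st.py 10.1 10.33
```

```text
press xyz mm [ 36.9 -28.4 161.3] F press [2.9 2.3 5.7] M [ 0.3  -0.57 -0.02] gap 0.019078512918221782 21.7333
r 45.3 theta 3.8 Frad 0.9 Ftan -3.6 face mm if free 55.90363019929557
10.1 10.33 [[-0.0008, -0.0007], [-0.0016, -0.0013], [-0.0024, -0.002], [-0.0031, -0.0027], [-0.0038, -0.0035], [-0.0046, -0.0042], [-0.0053, -0.005], [-0.006, -0.0057], [-0.0066, -0.0065], [-0.0073, -0.0073]]
```

Call:
play_rows(deltas=[[-0.0008,-0.0007,0,0,0,0,10],[-0.0016,-0.0013,0,0,0,0,10],[-0.0024,-0.002,0,0,0,0,10],[-0.0031,-0.0027,0,0,0,0,10],[-0.0038,-0.0035,0,0,0,0,10],[-0.0046,-0.0042,0,0,0,0,10],[-0.0053,-0.005,0,0,0,0,10],[-0.006,-0.0057,0,0,0,0,10],[-0.0066,-0.0065,0,0,0,0,10],[-0.007,-0.007,0,0,0,0,10]])

```text
t: 22.57
eef_pos: [0.623, -0.1875, 0.1613]
ee_rot: [[0.105, 0.994, 0.003], [0.994, -0.105, -0.002], [-0.002, 0.003, -1.0]]
force: [3.7, 0.0, 5.8]
finger_gap: 0.019
grasp_force: 26.7
```

```bash
python3 st.py; python3 pl.py
```

```text
press xyz mm [ 29.8 -35.6 161.3] F press [3.7 0.4 5.8] M [ 0.04 -0.85 -0.02] gap 0.018960138332140115 22.5667
r 45.2 theta 4.022 Frad 2.0 Ftan -3.1 face mm if free 55.1972318581969
plate top 734 [43.7 46.9 48.5 50.1 52.1] [ 10  18  22  28  57 166 247 109  29   4   2  21] pack top 40.9
```

Call:
play_rows(deltas=[[0,0,0,0,0,0,25],[0,0,0,0,0,0,35],[0,0,0,0,0,0,45],[0,0,0,0,0,0,50],[0,0,0,0,0,0,50],[0,0,0,0,0,0,50],[0,0,0,0,0,0,50],[0,0,0,0,0,0,50],[0,0,-0.002,0,0,0,50],[0,0,-0.005,0,0,0,50]])

```text
t: 23.7
eef_pos: [0.6226, -0.1871, 0.1661]
ee_rot: [[0.105, 0.994, 0.002], [0.994, -0.105, -0.001], [-0.001, 0.002, -1.0]]
force: [-0.3, 0.1, 0.2]
finger_gap: 0.0424
grasp_force: 0.0
```

Call:
play_rows(deltas=[[0,0,-0.01,0,0,0,50],[0,0,-0.022,0,0,0,50],[0,0,-0.038,0,0,0,50],[0,0,-0.055,0,0,0,50],[0,0,-0.07,0,0,0,50],[0,0,-0.085,0,0,0,50],[0,0,-0.1,0,0,0,50],[0,0,-0.11,0,0,0,50],[0,0,-0.115,0,0,0,50],[0,0,-0.115,0,0,0,50]])

```text
t: 24.53
eef_pos: [0.6227, -0.1871, 0.2826]
ee_rot: [[0.105, 0.994, 0.004], [0.994, -0.105, -0.002], [-0.002, 0.005, -1.0]]
force: [-0.7, 0.1, 1.3]
finger_gap: 0.0427
grasp_force: 0.0
```

```bash
python3 st.py; python3 pl.py; python3 - <<'E'
from h import *
I,D=capture("scene"); cv2.imwrite("pics/s8.png",cv2.resize(I[100:260,120:360],(720,480),interpolation=cv2.INTER_CUBIC))
P=cloud("scene",D); d=P-O
m=(np.hypot(d[...,0],d[...,1])<.07)&(P[...,2]>.178)&(P[...,2]<.2); q=P[m].mean(0)-O
print("grip",m.sum(),q@X*1e3,q@Y*1e3,np.arctan2(q@Y,-(q@X))+4*np.pi)
E
```

```text
press xyz mm [ 29.6 -35.2 282.6] F press [-0.7  0.1  1.3] M [ 0.   -0.02  0.01] gap 0.04274687691014504 24.5333
r 44.8 theta 4.022 Frad -0.5 Ftan 0.49 face mm if free 55.197413766225644
plate top 737 [44.  46.8 48.6 50.1 52.3] [  8  18  19  29  55 165 248 114  33   6   8  15] pack top 41.0
grip 68 25.92368861641249 -34.76837236212154 10.354887918610583
```

View pics/s8.png

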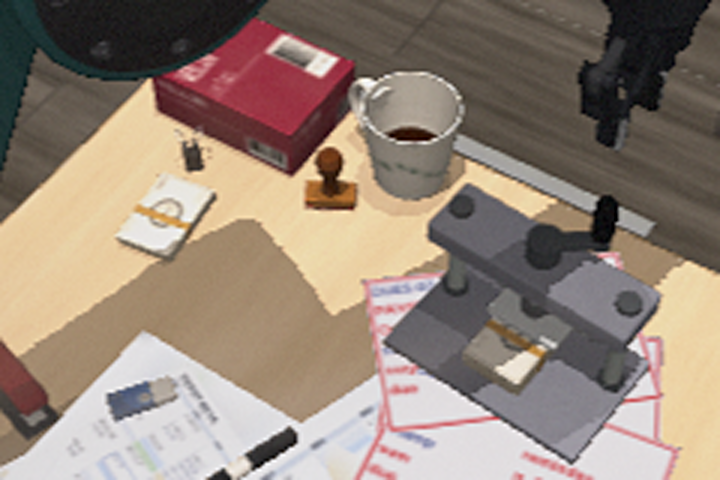

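The picture shows the pack seated under the plate (px ~510,350). The crank has stayed where it was left, and the hand is clear above it. The thin pack and the stamp haven't moved.

```bash
python3 -c "
from station import arm
print(arm.close_job())"
```

```text
the job is handed in; nothing more can be done
None
```

I handed the job in at about 25 s: the thicker pack lies flat in the press against the back stop, the spring is squeezed to an estimated 5 mm of its 10 mm, and the hand is clear. The squeeze comes from the crank angle and the plate height in the camera, because the force reading was too noisy to feel the contact.

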